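# Sleeve on, kickstand down, hold the test frame upright

### The arm

A 6-joint arm with a two-finger parallel gripper is mounted at the origin on the work surface. World frame = base frame: x ahead of the robot, y to its left, z up, the work surface at z = 0. Lengths are in m, angles in rad, forces in N, time in s.
With the tool pointing down it reaches from about 0.375 to 0.975 m from the base axis. Payload 3.8 kg.
Tool frame: the origin (TCP) lies at the very end of the fingers, on their centre line; the grasp point (between the pads) lies 19 mm behind it; z points along the fingers, y is the direction in which the jaws open and shut (so a half turn about z gives the same grasp; the last joint's range is limited). The gripper opens to 85 mm and grips with 20 to 120 N. Pads are 22 mm wide; open, the fingers measure 114 mm over their backs; the gripper's body (76 mm by 85 mm) begins 54 mm behind the grasp point. The pads swing forward as they close: fully open they stand 13 mm farther back than shut.
Start: joints at [-1.364, 0.264, 1.604, -0, 1.274, -0.037], TCP at [0.163, -0.655, 0.231] pointing down, gripper open.
Joint ranges: [-2.63, 2.63], [-0.94, 2.18], [0.31, 2.57], [-1.31, 4.45], [0, 2.66], [-2.55, 2.55]. Speed limits (rad/s): [2.57, 2.57, 3.14, 3.14, 3.14, 3.14].

### API

Orientations are given as a rotation vector (axis times angle).
In Python, from workcell import status, read_camera, camera_info, order gives the robot as it stands.
- The arm moves only by the tool move_arm, never from a script. Its argument "deltas" is a list of rows, each a list of 3 entries, a list of its own where there are three numbers: the turn, a rotation vector about the world's x, y, z as a fraction of full scale, then the shift along the world's x, y, z as a fraction of full scale, then the closure, from -1 (fully open) to 1 (shut), so that 0 is half open. A call has 1 to 20 rows; each row is the pose to reach, as a shift and turn from the pose commanded when the call began; what a row does not reach only later rows make up. Full scale, the value 1, is 0.1 m for a shift and pi/2 rad for a turn. A row lasts 1/8 s, in which the tool goes at most 62.5 mm and 10.7 degrees, less where a joint would pass 70% of its speed; a pose out of reach is approached as far as the arm can. A call with a number of a shift or a turn outside -1 to 1 is refused whole. A call with a gripper value outside its range is refused whole. The fingers move at their own pace and stop on an object; "grip_force" is the grip in N (left out, the last holds). Time passes only in rows, so rows that repeat a pose let the fingers close. It gives the time, the measured TCP pose, the force and the opening at its end, in the units of the state.
- status.read_state(): the state, without advancing time (a new reading comes with each control period).
- read_camera(name): name is "scene" or "side" or "wrist"; returns (picture, depth): 420x560x3 uint8, red, green, blue; 420x560 float32, m along the optical axis (not along the pixel's ray), 0 where there is no reading.
- camera_info(name): a dict with "K" (3x3 intrinsics, pixels), "D" ([k1, k2, p1, p2, k3] as OpenCV has them; the pictures are not rectified), "R" (3x3) and "t" (3): a world point X has camera coordinates R X + t. Camera axes: x right, y down, z forward; pixel columns grow to the right and rows downward; lengths in m; the calibration is good to about 2 mm. A picture is of the moment at which its call begins: read the wrist's pose just before it. camera_info takes no time and is no camera call; for the wrist camera it gives the pose at the moment of the call.
- order.finish_job(): hands the job in, once; it reports no verdict.
The state is a dict: "time": time; "q": joint angles; "joint_vel": joint speeds; "joint_torque": joint torques, N m; "tool_pos": TCP position; "tcp_rot": TCP orientation; "wrist_force": force on the tool from outside, world axes, zero at the start; "torque": the same for the moment, N m; "width": opening from 0.0 (shut) to 1.0 (fully open).
Only numpy, scipy, OpenCV 4.12 (cv2) and the standard library are available. Lean on these libraries where they do the work, as an engineer would, in place of code of your own. Each camera call takes 0.05 s, during which the arm holds its last target. There are 200 camera calls.

### The job

Put the spacer sleeve that comes flush with the top of the hub's spindle, neither shorter nor longer, onto that spindle, all the way down on the flange, and let go of it. Then, with the frame still leaning on its rest, push the kickstand down past its centre until it snaps fully down; after that take the frame by its crossbar handle, raise it upright and finish while holding it there, still, by the handle (it tips back if let go). Leave the other two sleeves, the bolts and the can where they are.

Things in the scene. Friction and masses are not known exactly. Their poses are not given: they have to be found in the camera images.
- stand: grey base plate, 140 x 360 x 12 mm, fixed. Origin on the bench directly under the frame's hinge; x axis along the hinge, y axis towards the kickstand side (the hub is on the -y side; plate spans y -200 to +160 mm), z up. The hinge axis is 40 mm above the bench. Under the hub stands a rubber-capped rest post, on which the frame leans at the start.
- frame (a joint): hinge of the aluminium frame (mast), along the stand's x: 0 = mast upright, +0.25 rad = leaning to the stand's -y (hub) side on its rest, where it starts and falls back to; negative = tipping to the kickstand side (with the kickstand down its foot lands on the base plate at about -0.12). Mast 56 mm along x, 22 mm thick, carrying a 116 mm wide top rail whose upper face is 177 mm from the hinge.
- handle (a point): steel crossbar handle on top of the frame: round bar 16 mm thick, 116 mm long along the stand's x, on an upright at each end (96 mm free between them, 30 mm free below the bar). Origin at the bar's centre, 215 mm from the hinge. About 3 to 6 N sideways at the handle raises the frame and holds it upright; the round bar can turn between gripper pads.
- hub (a point): steel hub on the frame's -y side, moving with it: flange 80 mm across, 12 mm thick, spindle in the middle. Origin at the centre of the flange's upper face; z along the spindle, which points straight up while the frame leans on its rest (origin then 153 mm to -y of the hinge, 94 mm above the bench; the handle bar then 53 mm to -y, 248 mm above the bench; close the gripper along the stand's x here).
- spindle_mid (a point): middle of the spindle (16 mm thick, 32 mm tall, tapered top), 16 mm above the flange
- kickstand (a joint): kickstand pivot on the frame's +y side: 0 = stowed, sticking out and up; 1.48 = fully down on its stop. An over-centre spring pushes it back to 0 below about 0.6 and snaps it down to 1.48 above about 0.7. About 1 to 3 N downwards near the foot flips it.
- kickstand_pivot (a point): the kickstand's pivot axis (parallel to the stand's x), at the leg's inner end, 34 mm to +y of the mast and 100 mm from the hinge height when upright
- kickstand_foot (a point): centre of the rubber foot (46 mm wide bar, 16 mm thick) at the leg's outer end, 125 mm from the pivot; the leg is a flat bare steel strip 22 mm wide, 10 mm thick. While stowed on the leaning frame the leg rises at about 39 degrees to the level and can be pressed from above.
- sleeve_mid_center (a point): plain aluminium sleeve 32 mm long (the one that matches the spindle), standing on end on the bench; 34 mm outside, 20 mm bore; point at its centre, half-way up; z along its bore
- sleeve_short_center (a point): look-alike sleeve 20 mm long, same outside and bore; point at its centre
- sleeve_long_center (a point): look-alike sleeve 44 mm long, same outside and bore; point at its centre
- bolt0: brass cap bolt standing on its 24 mm head, 59 mm tall, loose; origin at its underside
- bolt1: another such bolt
- can: white can 54 mm across, 150 mm tall, loose; origin at its underside
Mind the look-alikes: they are no part of the job. What is shaped like the part that bears sleeve_mid_center but pink is not meant.

How it is judged:
By the outcome, as a careful person would: the job done as asked, in the order asked, and still so for the second after the job is handed in, while the arm keeps its last pose, push and grip.
It also fails if it takes over 61 s, if anything falls off the work surface, if the arm or the gripper's body presses on something with over 40 N, if the wrist force passes 120 N, or if a joint passes its speed limit or range.

## Working session

There is one attempt and no reset: what is moved stays moved. The work goes in short steps, Python scripts to look and compute and a tool call to move; the robot and the scene stay as the last step left them, time stands still between calls to the robot, and variables do not carry over. Pictures are saved under pics/ and viewed, about 8 in all and at most 12, crops included, and the job is handed in when it is done.

Besides the shell and the picture viewer there is one more tool, called after "Emit:" as a command line: name --argument value ..., lists and objects as JSON in quotes. move_arm: Moves the arm, as the interface text tells. Its arguments: {"type":"object","properties":{"deltas":{"type":"array","items":{"type":"array"}},"grip_force":{"type":"number"}},"required":["deltas"]}

```bash
mkdir -p pics; ls; cat > h.py <<'E'
import numpy as np, cv2
from workcell import status, read_camera, camera_info, order
def snap(name, tag):
    info=camera_info(name); im,d=read_camera(name)
    np.savez(f'pics/{tag}.npz',im=im,d=d,K=info['K'],D=info['D'],R=info['R'],t=info['t'])
    cv2.imwrite(f'pics/{tag}.png',im[:,:,::-1]); return im,d
def load(tag): return np.load(f'pics/{tag}.npz')
def rays(f,uv):
    uv=np.array(uv,float).reshape(-1,1,2)
    p=cv2.undistortPoints(uv,f['K'],f['D']).reshape(-1,2)
    return np.c_[p,np.ones(len(p))]
def world(f,uv):   # with depth
    r=rays(f,uv); z=np.array([f['d'][int(round(v)),int(round(u))] for u,v in uv])
    return (r*z[:,None]-f['t'].reshape(1,3))@f['R']
def onplane(f,uv,h):
    r=rays(f,uv)@f['R']; c=-f['R'].T@f['t'].reshape(3)
    return c+r*((h-c[2])/r[:,2])[:,None]
def cloud(f):
    H,W=f['d'].shape; u,v=np.meshgrid(np.arange(W),np.arange(H))
    r=rays(f,np.c_[u.ravel(),v.ravel()]); z=f['d'].ravel()
    return ((r*z[:,None]-f['t'].reshape(1,3))@f['R']).reshape(H,W,3)
E
python3 - <<'E'
from h import *
print(status.read_state())
a,_=snap('scene','sc0');b,_=snap('side','si0')
E
```

```text
pics
{'time': 0.0, 'q': array([-1.36392254e+00,  2.64752540e-01,  1.60539604e+00,  6.63388390e-06,
        1.27366904e+00, -3.69035453e-02]), 'joint_vel': array([-0.0023436 ,  0.00058915,  0.00030469,  0.00084715,  0.00126617,
        0.00035895]), 'joint_torque': array([-3.35186676e-03, -5.15122819e+01, -3.67311466e+01, -3.71333945e-04,
        1.30593919e-02, -5.60365578e-06]), 'tool_pos': array([ 0.16277243, -0.65432656,  0.22995052]), 'tcp_rot': array([-3.11608379e+00, -3.81704414e-01,  2.86536327e-04]), 'wrist_force': array([-0.3427289 , -0.31302557,  0.48480854]), 'torque': array([-0.02539927,  0.0269424 , -0.06469   ]), 'width': 1.0011760699357923}
```

View pics/sc0.png

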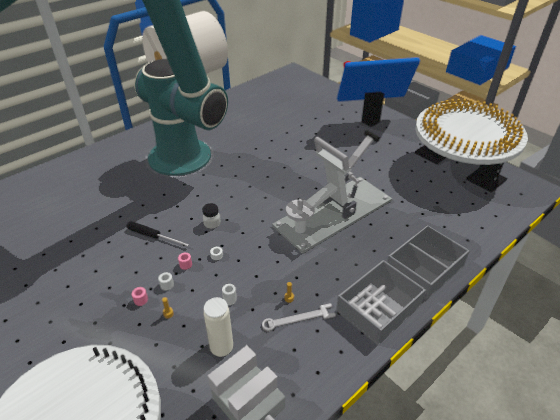

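View pics/si0.png

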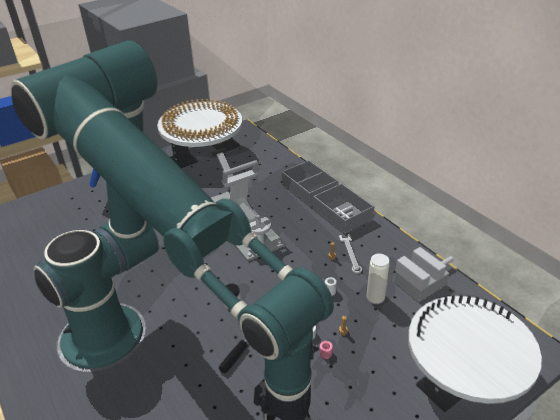

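The scene view shows grey sleeves at (166,281), (217,253) and (229,293), and pink ones at (185,261) and (140,296). The hub is at about (297,212), the handle at (332,152) and the kickstand foot at (372,135). Next I'll measure these from depth.

```bash
python3 - <<'E'
from h import *
np.set_printoptions(precision=4,suppress=True)
f=load('sc0');P=cloud(f)
for n,(u,v) in dict(A=(166,281),B=(217,253),C=(229,293)).items():
    w=P[v-14:v+15,u-14:u+15].reshape(-1,3)
    s=w[(w[:,2]>0.008)&(w[:,2]<0.07)]; zt=np.percentile(s[:,2],95)
    top=s[s[:,2]>zt-.004]
    print(n,len(s),'top',zt,'ctr',(top.min(0)+top.max(0))/2,top.mean(0))
# plate: points z~12mm
z=P[:,:,2]; m=np.zeros(z.shape,bool); m[150:260,260:400]=1
m&=abs(z-.012)<.004
pl=P[m][:,:2].astype(np.float32); print(len(pl),cv2.minAreaRect(pl))
im=f['im'][100:260,250:410]; cv2.imwrite('pics/c1.png',cv2.resize(im,(640,640),interpolation=cv2.INTER_CUBIC)[:,:,::-1])
im=f['im'][235:315,120:250]; cv2.imwrite('pics/c2.png',cv2.resize(im,(780,480),interpolation=cv2.INTER_CUBIC)[:,:,::-1])
for n,uv in dict(foot=(372,135),bar=(332,152),spt=(297,207)).items(): print(n,world(f,[uv]))
E
```

```text
A 189 top 0.035692365735703724 ctr [ 0.459  -0.3386  0.0344] [ 0.4592 -0.3391  0.034 ]
B 118 top 0.02265352166842689 ctr [ 0.4622 -0.1841  0.0221] [ 0.4623 -0.1842  0.0207]
C 229 top 0.04679465331675352 ctr [ 0.6038 -0.2489  0.0457] [ 0.6042 -0.2494  0.0451]
2589 ((0.5703641772270203, 0.20047855377197266), (0.3673023581504822, 0.3930024802684784), 32.72160720825195)
foot [[0.5695 0.3027 0.2289]]
bar [[0.5708 0.1361 0.2512]]
spt [[0.5465 0.0376 0.1028]]
```

View pics/c1.png

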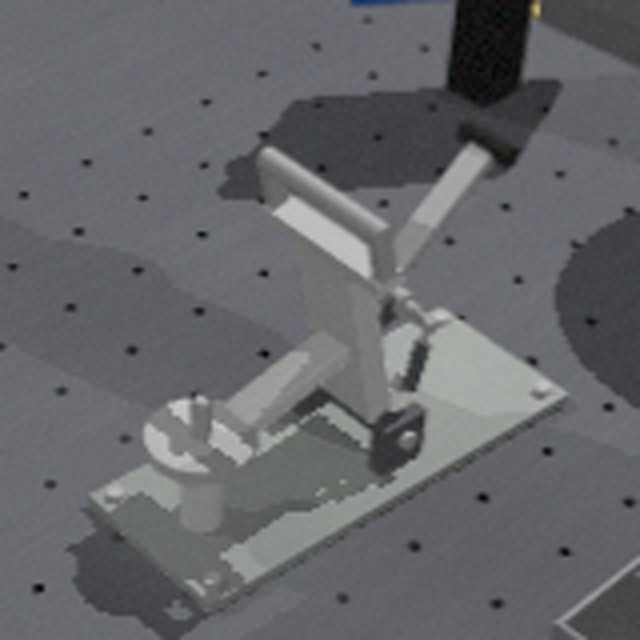

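View pics/c2.png

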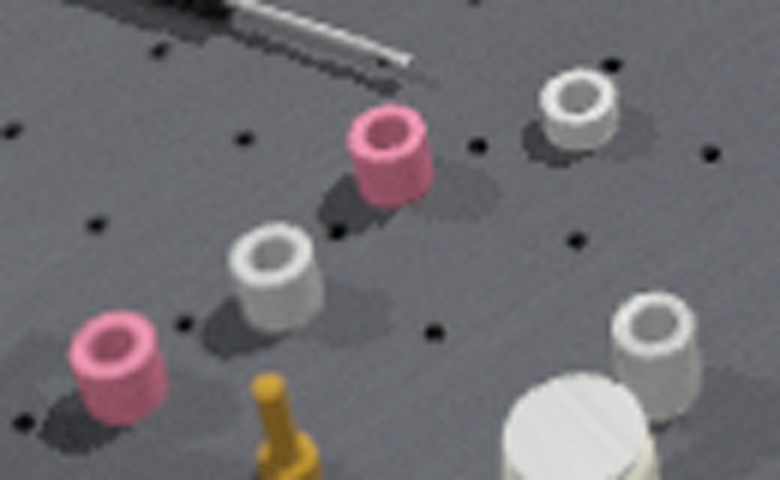

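Mid sleeve is A, measured top 35 mm at (0.459,-0.339); B is the short one and C the long one. In crop 1 the plate corners are at about (90,497), (208,603), (567,393) and (450,313).

```bash
python3 - <<'E'
from h import *
np.set_printoptions(precision=4,suppress=True)
f=load('sc0')
c=np.array([(90,497),(208,603),(567,393),(450,313)])/4+[250,100]-.4
W=onplane(f,c,.012); print(W)
a=(W[2]+W[3]-W[0]-W[1])[:2]; print(np.linalg.norm(W[2]-W[1]),np.linalg.norm(W[1]-W[0]))
yaw=np.arctan2(a[1],a[0]); ey=np.array([np.cos(yaw),np.sin(yaw)]); ex=np.array([ey[1],-ey[0]])
o=W.mean(0)[:2]+.02*ey
print('ey',ey,'ex',ex,'o',o,'hub',o-.153*ey,'bar',o-.053*ey)
# cross-check from cloud: flange top, bar top, foot
P=cloud(f)
def sel(u0,u1,v0,v1,z0,z1):
    w=P[v0:v1,u0:u1].reshape(-1,3); w=w[(w[:,2]>z0)&(w[:,2]<z1)]; q=(w[:,:2]-o)
    print(len(w),w.mean(0),'stand xy',np.c_[q@ex,q@ey].min(0),np.c_[q@ex,q@ey].max(0))
sel(284,316,195,222,.089,.1); sel(310,350,132,168,.243,.26); sel(362,382,128,142,.2,.26)
sel(284,316,190,222,.104,.135)
print('rot',status.read_state()['tcp_rot'], camera_info('wrist'))
E
```

```text
[[ 0.4786  0.0049  0.012 ]
 [ 0.6119 -0.0049  0.012 ]
 [ 0.6396  0.353   0.012 ]
 [ 0.5138  0.3628  0.012 ]]
0.3589599800464533 0.13368815869260928
ey [0.0876 0.9962] ex [ 0.9962 -0.0876] o [0.5627 0.1989] hub [0.5493 0.0465] bar [0.5581 0.1461]
454 [0.5531 0.0451 0.0949] stand xy [-0.0389 -0.1951] [ 0.0401 -0.0951]
232 [0.5607 0.1407 0.2534] stand xy [-0.0611 -0.0655] [ 0.0578 -0.0462]
135 [0.5698 0.2964 0.2261] stand xy [-0.0266  0.0824] [0.0219 0.1155]
54 [0.5506 0.0484 0.1167] stand xy [-0.0155 -0.1637] [ 0.0099 -0.0863]
rot [-3.1163 -0.3818  0.0003] {'K': array([[344.6877,   0.    , 272.9054],
       [  0.    , 344.6877, 211.6297],
       [  0.    ,   0.    ,   1.    ]]), 'D': array([-0.0611,  0.    ,  0.    ,  0.    ,  0.    ]), 'R': array([[ 0.2411, -0.9705, -0.0021],
       [-0.931 , -0.2319,  0.2818],
       [-0.274 , -0.066 , -0.9595]]), 't': array([-0.6728, -0.0371,  0.3791])}
```

Emit:
move_arm --deltas '[[[0,0,0.08],[0.25,0.25,0],-1],[[0,0,0.18],[0.6,0.6,0],-1],[[0,0,0.28],[1,1,0],-1]]'

```text
time: 0.48
tool_pos: [0.2633, -0.554, 0.2305]
tcp_rot: [-2.957, -1.058, -0.0]
wrist_force: [1.4, -0.2, -0.0]
width: 1.004
```

Emit:
move_arm --deltas '[[[0,0,0.1],[0.35,0.35,0],-1],[[0,0,0.2],[0.7,0.7,0],-1],[[0,0,0.3],[1,1,0],-1]]'

```text
time: 0.85
tool_pos: [0.3638, -0.4533, 0.2308]
tcp_rot: [-2.627, -1.722, -0.0]
wrist_force: [0.4, -0.5, -0.4]
width: 0.998
```

Emit:
move_arm --deltas '[[[0,0,0.1],[0.35,0.35,-0.1],-1],[[0,0,0.2],[0.7,0.7,-0.2],-1],[[0,0,0.21],[0.96,1,-0.4],-1],[[0,0,0.21],[0.96,1,-0.4],-1],[[0,0,0.21],[0.96,1,-0.4],-1]]'

```text
time: 1.48
tool_pos: [0.4587, -0.3552, 0.1911]
tcp_rot: [-2.314, -2.124, 0.001]
wrist_force: [-0.1, -0.4, 0.9]
width: 1.002
```

```bash
python3 - <<'E'
from h import *
np.set_printoptions(precision=4,suppress=True)
s=status.read_state();print(s['time'],s['tool_pos'],s['tcp_rot'],s['q'])
im,d=snap('wrist','w1'); f=load('w1')
print('cam',-f['R'].T@f['t'])
P=cloud(f); w=P.reshape(-1,3)
ok=(d.ravel()>0)
for c in [(0.459,-0.339)]:
    m=ok&(np.hypot(w[:,0]-c[0],w[:,1]-c[1])<.027)&(w[:,2]>.026)&(w[:,2]<.045)
    t=w[m]; print(len(t),t.min(0),t.max(0),t.mean(0)); (x,y),r=cv2.minEnclosingCircle(t[:,:2].astype(np.float32)); print(x,y,r)
f0=load('sc0')
print('pinks/bolt',world(f0,[(184,257),(139,292),(166,307),(213,303)]))
E
```

```text
1.475 [ 0.4587 -0.3552  0.1911] [-2.3141 -2.1242  0.001 ] [-0.7015  0.1149  1.8555 -0.0007  1.1716 -0.6157]
cam [ 0.4645 -0.2834  0.3339]
761 [ 0.4393 -0.3531  0.0261] [ 0.4726 -0.32    0.0348] [ 0.4561 -0.3363  0.0317]
0.45595988631248474 -0.33683082461357117 0.016958994790911674
pinks/bolt [[ 0.4231 -0.2601  0.0215]
 [ 0.4456 -0.407   0.0208]
 [ 0.5427 -0.3872  0.0378]
 [ 0.6848 -0.3407  0.1505]]
```

View pics/w1.png

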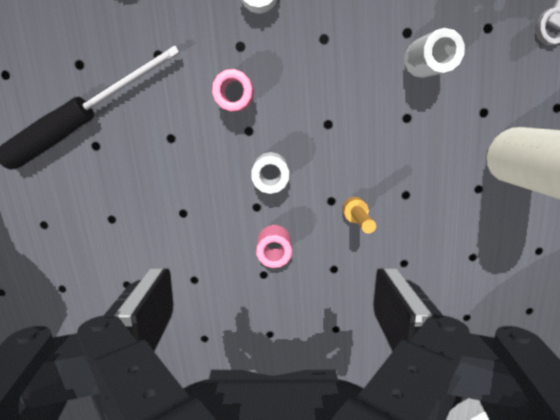

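The wrist view shows the mid sleeve's bore at pixel (270,173), with nothing in the fingers' way along x. The measured centre is (0.456,-0.337). Grasping it now.

Emit:
move_arm --deltas '[[[0,0,0],[-0.03,0.18,-0.3],-1],[[0,0,0],[-0.03,0.18,-0.7],-1],[[0,0,0],[-0.03,0.18,-1],-1]]'

```text
time: 1.9
tool_pos: [0.455, -0.3382, 0.0907]
tcp_rot: [2.317, 2.121, -0.0]
wrist_force: [-1.1, 0.9, -0.9]
width: 1.004
```

Emit:
move_arm --deltas '[[[0,0,0],[0,0,-0.4],-1],[[0,0,0],[0,0,-0.75],-1],[[0,0,0],[0,0,-0.87],-1],[[0,0,0],[0,0,-0.87],1],[[0,0,0],[0,0,-0.87],1],[[0,0,0],[0,0,-0.87],1],[[0,0,0],[0,0,-0.87],1],[[0,0,0],[0,0,-0.87],1],[[0,0,0],[0,0,-0.87],1]]' --grip_force 40

```text
time: 3.02
tool_pos: [0.4573, -0.3382, 0.0063]
tcp_rot: [2.312, 2.122, 0.0]
wrist_force: [-1.2, -0.4, 5.2]
width: 0.382
```

Emit:
move_arm --deltas '[[[0,0,0],[0,0,0.4],1],[[0,0,0],[0,0.1,0.9],1],[[0,0,0],[0.1,0.5,1],1],[[0,0,0],[0.2,1,1],1]]'

```text
time: 3.52
tool_pos: [0.4775, -0.2373, 0.1067]
tcp_rot: [2.314, 2.118, 0.002]
wrist_force: [0.4, 0.9, -2.4]
width: 0.38
```

Emit:
move_arm --deltas '[[[0,0,0],[0.1,0.4,0.3],1],[[0,0,0],[0.2,0.9,0.7],1],[[0,0,0],[0.3,1,0.9],1]]'

```text
time: 3.9
tool_pos: [0.5065, -0.1344, 0.1965]
tcp_rot: [2.311, 2.126, 0.003]
wrist_force: [0.3, 0.5, -1.8]
width: 0.381
```

Emit:
move_arm --deltas '[[[0,0,0],[0.2,0.4,0],1],[[0,0,0],[0.3,0.8,0],1],[[0,0,0],[0.42,0.9,0],1],[[0,0,0],[0.42,0.9,0],1],[[0,0,0],[0.42,0.9,0],1]]'

```text
time: 4.53
tool_pos: [0.5475, -0.0479, 0.194]
tcp_rot: [-2.315, -2.123, 0.002]
wrist_force: [0.1, 0.1, -0.9]
width: 0.38
```

```bash
python3 - <<'E'
from h import *
np.set_printoptions(precision=4,suppress=True)
s=status.read_state();print(s['time'],s['tool_pos'],s['tcp_rot'],s['q'],s['width'])
im,d=snap('wrist','w2'); f=load('w2')
P=cloud(f); w=P[d>0]
def circ(z0,z1,c,r):
    m=(np.hypot(w[:,0]-c[0],w[:,1]-c[1])<r)&(w[:,2]>z0)&(w[:,2]<z1); t=w[m]
    print(len(t),t.mean(0),cv2.minEnclosingCircle(t[:,:2].astype(np.float32)))
circ(.121,.132,(.549,.046),.02);circ(.09,.099,(.549,.046),.05)
cv2.imwrite('pics/w2b.png',cv2.resize(im,(800,600))[:,:,::-1])
E
```

```text
4.525 [ 0.5475 -0.0479  0.194 ] [-2.3153 -2.123   0.0016] [-0.1322  0.055   1.915  -0.0006  1.1725 -0.0453] 0.3795763276126976
559 [0.5478 0.0478 0.1247] ((0.5476855635643005, 0.04789404943585396), 0.007830136455595493)
11570 [0.548  0.0508 0.0942] ((0.5477555394172668, 0.051809847354888916), 0.043506328016519547)
```

View pics/w2b.png

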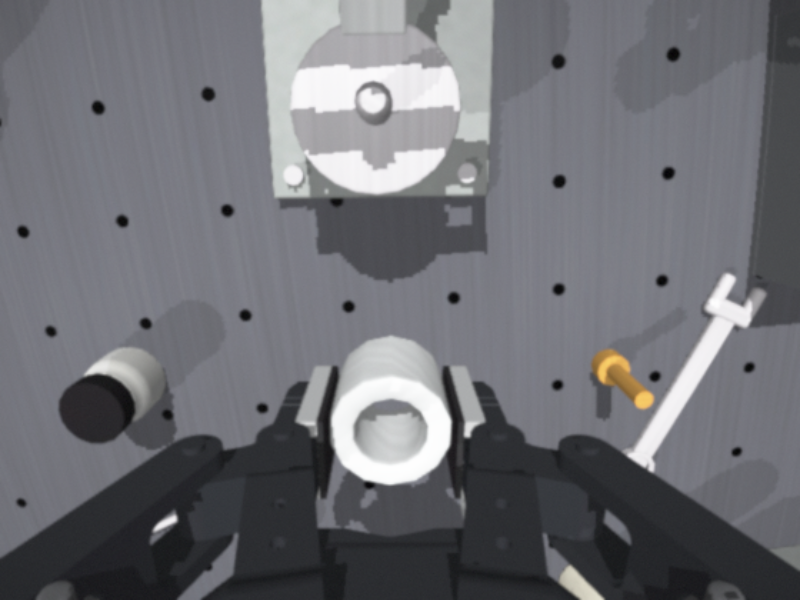

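The wrist view shows the sleeve upright between the pads, bore at (390,430), and the spindle at (374,102). I'll measure the sleeve's offset from the TCP using this same picture.

```bash
python3 - <<'E'
from h import *
np.set_printoptions(precision=4,suppress=True)
f=load('w2');d=f['d'];P=cloud(f)
m=np.zeros(d.shape,bool); m[245:345,228:320]=1
w=P[m&(d>0)]
T=np.array([.5475,-.0479,.194])
q=w-T
t=q[(np.abs(q[:,0])<.0172)&(np.abs(q[:,1])<.022)]
h,e=np.histogram(t[:,2],np.arange(-.02,.06,.003)); print(np.c_[e[:-1],h][h>0].T)
zt=np.percentile(t[:,2],90)
s=t[np.abs(t[:,2]-zt)<.003]; print(zt,len(s),s.min(0),s.max(0),cv2.minEnclosingCircle(s[:,:2].astype(np.float32)))
print('ellipse-based', onplane(f,[(391*.7,427*.7)],.194+zt)-T)
E
```

```text
[[  -0.008   -0.005   -0.002    0.001    0.004    0.007    0.01     0.013
     0.016    0.019    0.022    0.025    0.028    0.031    0.034    0.037]
 [  10.     119.     184.     211.     310.     391.     412.     443.
   454.     509.    1014.    2810.     123.     109.      98.      54.   ]]
0.02643762915173986 3624 [-0.0172 -0.0156  0.0234] [0.0172 0.0185 0.0294] ((-0.000781709561124444, 0.0015207177493721247), 0.020137831568717957)
ellipse-based [[-0.0001  0.0034  0.0264]]
```

Emit:
move_arm --deltas '[[[0,0,0],[0,0.4,0],1],[[0,0,0],[0,0.8,0],1],[[0,0,0],[0,0.94,0],1],[[0,0,0],[0,0.94,0],1],[[0,0,0],[0,0.94,-0.3],1],[[0,0,0],[0,0.94,-0.55],1],[[0,0,0],[0,0.94,-0.7],1],[[0,0,0],[0,0.94,-0.7],1]]'

```text
time: 5.58
tool_pos: [0.5473, 0.046, 0.1232]
tcp_rot: [-2.315, -2.122, 0.003]
wrist_force: [0.3, 0.4, -1.0]
width: 0.38
```

Emit:
move_arm --deltas '[[[0,0,0],[0,0,-0.08],1],[[0,0,0],[0,0,-0.16],1],[[0,0,0],[0,0,-0.2],1],[[0,0,0],[0,0,-0.23],1],[[0,0,0],[0,0,-0.24],1],[[0,0,0],[0,0,-0.24],1]]'

```text
time: 6.32
tool_pos: [0.5481, 0.047, 0.1004]
tcp_rot: [2.315, 2.124, 0.0]
wrist_force: [-0.7, 0.6, -0.6]
width: 0.381
```

Emit:
move_arm --deltas '[[[0,0,0],[0,0,-0.01],1],[[0,0,0],[0,0,-0.02],1],[[0,0,0],[0,0,-0.02],1]]'

```text
time: 6.7
tool_pos: [0.5483, 0.047, 0.1001]
tcp_rot: [2.315, 2.124, 0.001]
wrist_force: [-4.3, -1.0, 7.4]
width: 0.377
```

Contact at z≈0.100 means the sleeve is seated. Opening and backing straight up.

Emit:
move_arm --deltas '[[[0,0,0],[0,0,0.02],0.3],[[0,0,0],[0,0,0.02],0.0],[[0,0,0],[0,0,0.02],-0.2],[[0,0,0],[0,0,0.02],-0.2],[[0,0,0],[0,0,0.1],-0.2],[[0,0,0],[0,0,0.4],-0.2],[[0,0,0],[0,0,0.9],-0.2],[[0,0,0],[0,-0.5,1],-0.2],[[0,0,0],[0,-0.6,1],-0.2],[[0,0,0],[0,-0.6,1],-0.2]]'

```text
time: 7.95
tool_pos: [0.5476, -0.0134, 0.1981]
tcp_rot: [-2.316, -2.121, -0.0]
wrist_force: [-0.2, 0.4, -0.2]
width: 0.6
```

```bash
python3 - <<'E'
from h import *
np.set_printoptions(precision=4,suppress=True)
s=status.read_state();print(s['time'],s['tool_pos'],s['width'])
im,d=snap('wrist','w3'); f=load('w3'); P=cloud(f); w=P[d>0]
m=(np.hypot(w[:,0]-.5478,w[:,1]-.048)<.022)&(w[:,2]>.115)&(w[:,2]<.16); t=w[m]
print(np.percentile(t[:,2],[5,25,50,75,95]),t.mean(0),cv2.minEnclosingCircle(t[:,:2].astype(np.float32)))
r=np.hypot(t[:,0]-.5478,t[:,1]-.048); print('inner',np.median(t[r<.006][:,2]),'ring',np.median(t[r>.011][:,2]))
cv2.imwrite('pics/w3b.png',cv2.resize(im[:230],(800,328*560//560))[:,:,::-1])
f0=load('sc0');P=cloud(f0)
o=np.array([.5627,.1989]);ey=np.array([.0876,.9962]);ex=np.array([.9962,-.0876])
w=P.reshape(-1,3);q=np.c_[(w[:,:2]-o)@ex,(w[:,:2]-o)@ey,w[:,2]]
m=(abs(q[:,0])<.12)&(q[:,1]>.14)&(q[:,1]<.4)&(q[:,2]>.03); print('post',m.sum(),q[m].min(0) if m.any() else '')
m=(abs(q[:,0])<.2)&(q[:,1]>.14)&(q[:,1]<.4)&(q[:,2]>.03); print('post',m.sum(),q[m].min(0) if m.any() else '',q[m].max(0) if m.any() else '')
E
```

```text
7.95 [ 0.5476 -0.0134  0.1981] 0.6003162168917111
[0.1225 0.1249 0.1256 0.1262 0.1269] [0.5475 0.0481 0.1253] ((0.5474398732185364, 0.04798757657408714), 0.016804233193397522)
inner 0.1256860861729956 ring 0.12583018104702842
post 1089 [-0.072   0.2979  0.127 ]
post 1734 [-0.072   0.2979  0.127 ] [0.1999 0.3997 0.1767]
```

View pics/w3b.png

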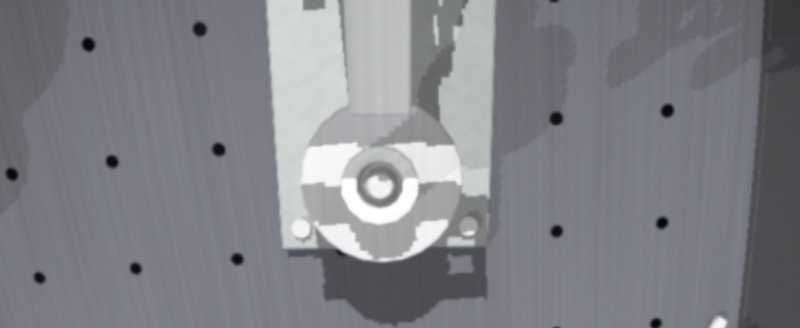

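The sleeve ring and the spindle tip are both at z 0.126: flush, seated and released. Moving over the handle to the kickstand with the gripper shut.

Emit:
move_arm --deltas '[[[0,0,0],[0,0,0.4],1],[[0,0,0],[0,0,0.9],1],[[0,0,0],[0.04,0.4,1],1],[[0,0,0],[0.08,1,1],1]]'

```text
time: 8.5
tool_pos: [0.5566, 0.0881, 0.2995]
tcp_rot: [2.316, 2.12, 0.003]
wrist_force: [1.6, 0.3, 0.7]
width: -0.002
```

Emit:
move_arm --deltas '[[[0,0,0],[0.04,0.3,0.3],1],[[0,0,0],[0.08,0.9,0.35],1],[[0,0,0],[0.08,1,0.35],1]]'

```text
time: 8.88
tool_pos: [0.5633, 0.1915, 0.3328]
tcp_rot: [-2.308, -2.128, -0.0]
wrist_force: [-0.1, -0.4, 0.2]
width: 0.003
```

Emit:
move_arm --deltas '[[[0,0,0],[0.04,0.5,0],1],[[0,0,0],[0.07,1,0],1],[[0,0,0],[0.07,1,-0.4],1],[[0,0,0],[0.07,1,-0.7],1],[[0,0,0],[0.07,1,-0.7],1]]'

```text
time: 9.5
tool_pos: [0.5681, 0.2862, 0.2584]
tcp_rot: [-2.312, -2.123, 0.014]
wrist_force: [0.0, -0.4, -0.2]
width: -0.002
```

Emit:
move_arm --deltas '[[[0,0,0],[0,0.02,-0.2],1],[[0,0,0],[0,0.05,-0.35],1],[[0,0,0],[0,0.05,-0.45],1],[[0,0,0],[0,0.05,-0.55],1],[[0,0,0],[0,0.05,-0.65],1]]'

```text
time: 10.12
tool_pos: [0.5712, 0.292, 0.1981]
tcp_rot: [2.315, 2.124, 0.001]
wrist_force: [0.2, 0.2, 0.8]
width: 0.002
```

Emit:
move_arm --deltas '[[[0,0,0],[0,0,-0.1],1],[[0,0,0],[0,0,-0.2],1],[[0,0,0],[0,0,-0.3],1],[[0,0,0],[0,0,-0.4],1]]'

```text
time: 10.62
tool_pos: [0.5708, 0.2919, 0.1574]
tcp_rot: [-2.315, -2.124, 0.001]
wrist_force: [-0.4, 0.3, -0.3]
width: -0.001
```

Emit:
move_arm --deltas '[[[0,0,0],[0,0,-0.1],1],[[0,0,0],[0,0,-0.2],1],[[0,0,0],[0,0,-0.3],1],[[0,0,0],[0,0,-0.3],1]]'

```text
time: 11.12
tool_pos: [0.5701, 0.2916, 0.1269]
tcp_rot: [-2.314, -2.123, 0.004]
wrist_force: [-0.9, -0.7, -0.9]
width: -0.004
```

```bash
python3 - <<'E'
from h import *
im,d=snap('scene','sc1')
cv2.imwrite('pics/sc1b.png',cv2.resize(im[90:270,250:420],(680,720)[::1] and (567,600),interpolation=cv2.INTER_CUBIC)[:,:,::-1])
E
```

```text
(no output)
```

View pics/sc1b.png

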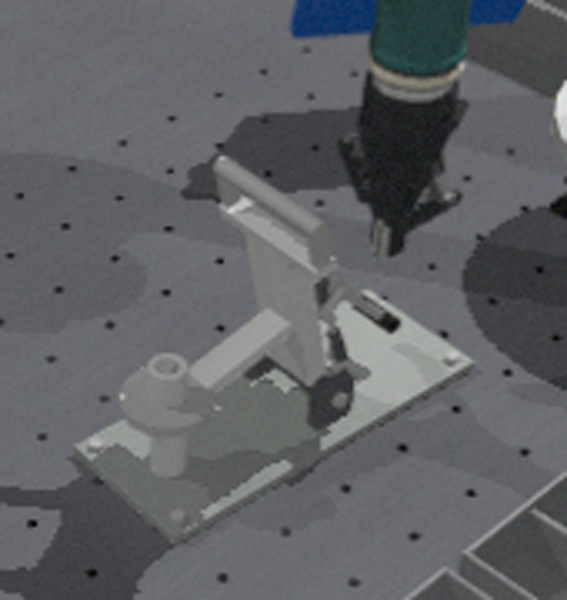

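The kickstand foot is down at (380,315) in the crop, the frame still leans on its rest and the sleeve is on. Next I'll go up, turn 90° and move over the handle.

Emit:
move_arm --deltas '[[[0,0,0],[0,0,0.3],1],[[0,0,-0.11],[0,0,0.8],0],[[0,0,-0.22],[0,0,1],-1],[[0,0,-0.33],[0,0,1],-1]]'

```text
time: 11.68
tool_pos: [0.573, 0.2929, 0.2327]
tcp_rot: [2.786, 1.452, 0.011]
wrist_force: [0.6, 0.3, -0.2]
width: 0.635
```

Emit:
move_arm --deltas '[[[0,0,-0.11],[0,0,0.4],-1],[[0,0,-0.22],[0,0,0.9],-1],[[0,0,-0.33],[-0.03,-0.2,1],-1],[[0,0,-0.44],[-0.05,-0.5,1],-1],[[0,0,-0.55],[-0.06,-0.7,1],-1],[[0,0,-0.67],[-0.07,-0.8,1],-1],[[0,0,-0.67],[-0.07,-0.8,1],-1],[[0,0,-0.67],[-0.07,-0.8,1],-1]]'

```text
time: 12.68
tool_pos: [0.5641, 0.2123, 0.3287]
tcp_rot: [-3.138, 0.13, -0.001]
wrist_force: [-0.3, 0.3, 0.8]
width: 1.003
```

```bash
python3 - <<'E'
from h import *
np.set_printoptions(precision=4,suppress=True)
s=status.read_state();print(s['time'],s['tool_pos'],s['tcp_rot'],s['q'],s['width'])
o=np.array([.5627,.1989]);ey=np.array([.0876,.9962]);ex=np.array([.9962,-.0876])
def st(P): w=P.reshape(-1,3); return np.c_[(w[:,:2]-o)@ex,(w[:,:2]-o)@ey,w[:,2]]
snap('wrist','w4'); f=load('w4'); q=st(cloud(f)); q=q[(f['d'].ravel()>0)]
b=q[(abs(q[:,0])<.065)&(q[:,1]>-.08)&(q[:,1]<-.02)&(q[:,2]>.243)&(q[:,2]<.275)]
print('bar wrist',len(b),b.min(0),b.max(0),b.mean(0)) if len(b) else print('none')
snap('scene','sc2'); q=st(cloud(load('sc2')))
k=q[(abs(q[:,0])<.03)&(q[:,1]>.06)&(q[:,1]<.15)&(q[:,2]>.03)&(q[:,2]<.22)]
print('foot',len(k),k.min(0),k.max(0),k.mean(0))
print('tcp stand',st(s['tool_pos']))
E
```

```text
12.675 [0.5641 0.2123 0.3287] [-3.1383  0.1303 -0.0011] [0.3185 0.0826 1.6376 0.0003 1.4206 1.9723] 1.0027725834662933
bar wrist 4025 [-0.0613 -0.0602  0.243 ] [ 0.0549 -0.0423  0.2592] [ 0.0022 -0.05    0.2546]
foot 74 [-0.0273  0.0613  0.05  ] [0.0201 0.1023 0.0975] [0.0051 0.0858 0.0661]
tcp stand [[0.0002 0.0135 0.3287]]
```

The foot is at z≈0.06, y≈0.09, as expected for fully down. The bar is at stand y≈-0.052. Now grasping it.

Emit:
move_arm --deltas '[[[0,0,0],[-0.09,-0.4,0],-1],[[0,0,0],[-0.09,-0.65,0],-1],[[0,0,0],[-0.09,-0.65,0],-1],[[0,0,0],[-0.09,-0.65,-0.3],-1],[[0,0,0],[-0.09,-0.65,-0.6],-1],[[0,0,0],[-0.09,-0.65,-0.9],-1],[[0,0,0],[-0.09,-0.65,-0.98],-1],[[0,0,0],[-0.09,-0.65,-0.98],-0.2]]'

```text
time: 13.78
tool_pos: [0.5549, 0.1476, 0.2301]
tcp_rot: [-3.139, 0.134, 0.001]
wrist_force: [1.3, -0.5, 1.2]
width: 0.819
```

Emit:
move_arm --deltas '[[[0,0,0],[0,0,0],0.3],[[0,0,0],[0,0,0],1],[[0,0,0],[0,0,0],1],[[0,0,0],[0,0,0],1],[[0,0,0],[0,0,0],1]]' --grip_force 40

```text
time: 14.4
tool_pos: [0.5555, 0.1466, 0.2315]
tcp_rot: [3.138, -0.135, 0.003]
wrist_force: [-1.0, -2.0, 5.4]
width: 0.171
```

Emit:
move_arm --deltas '[[[0,0,0],[0.005,0.05,0.012],1],[[0,0,0],[0.01,0.105,0.024],1],[[0,0,0],[0.014,0.16,0.034],1],[[0,0,0],[0.018,0.21,0.043],1],[[0,0,0],[0.023,0.26,0.05],1],[[0,0,0],[0.028,0.316,0.056],1],[[0,0,0],[0.032,0.37,0.06],1],[[0,0,0],[0.037,0.423,0.064],1],[[0,0,0],[0.042,0.48,0.066],1],[[0,0,0],[0.046,0.52,0.067],1],[[0,0,0],[0.047,0.53,0.067],1],[[0,0,0],[0.047,0.53,0.067],1],[[0,0,0],[0.047,0.53,0.067],1]]'

```text
time: 16.02
tool_pos: [0.5593, 0.1987, 0.2376]
tcp_rot: [3.136, -0.135, -0.001]
wrist_force: [-2.4, -4.9, 6.3]
width: 0.173
```

```bash
python3 - <<'E'
from h import *
np.set_printoptions(precision=4,suppress=True)
s=status.read_state();print(s['time'],s['tool_pos'],s['wrist_force'],s['width'])
o=np.array([.5627,.1989]);ey=np.array([.0876,.9962]);ex=np.array([.9962,-.0876])
def st(P): w=P.reshape(-1,3); return np.c_[(w[:,:2]-o)@ex,(w[:,:2]-o)@ey,w[:,2]]
print('tcp stand',st(s['tool_pos']))
im,_=snap('scene','sc3');f=load('sc3');q=st(cloud(f))
# mast -y face: plane fit of face points facing camera(-y side?) below rail
m=(abs(q[:,0])<.024)&(abs(q[:,1])<.05)&(q[:,2]>.12)&(q[:,2]<.195); a=q[m]; print(len(a),a.mean(0))
for lo in np.arange(.09,.22,.015):
    t=a=q[(abs(q[:,0])<.024)&(abs(q[:,1])<.06)&(q[:,2]>lo)&(q[:,2]<lo+.015)]
    if len(t): print(round(lo,3),len(t),np.percentile(t[:,1],[10,50,90]))
cv2.imwrite('pics/sc3b.png',cv2.resize(im[90:270,250:420],(567,600),interpolation=cv2.INTER_CUBIC)[:,:,::-1])
E
```

```text
16.025 [0.5593 0.1987 0.2376] [-2.427  -4.862   6.3231] 0.17274734800865366
tcp stand [[-0.0033 -0.0005  0.2376]]
427 [ 0.0035 -0.0114  0.1502]
0.09 35 [-0.013  -0.01    0.0558]
0.105 65 [-0.0521 -0.0227 -0.003 ]
0.12 167 [-0.0525 -0.0257 -0.0107]
0.135 85 [-0.0132 -0.0108  0.0318]
0.15 80 [-0.0135 -0.0115  0.0238]
0.165 58 [-0.0145 -0.0119 -0.0096]
0.18 62 [-0.0145 -0.0123 -0.0058]
0.195 57 [-0.0147 -0.0121 -0.0101]
0.21 108 [-0.0138 -0.0069  0.0061]
```

View pics/sc3b.png

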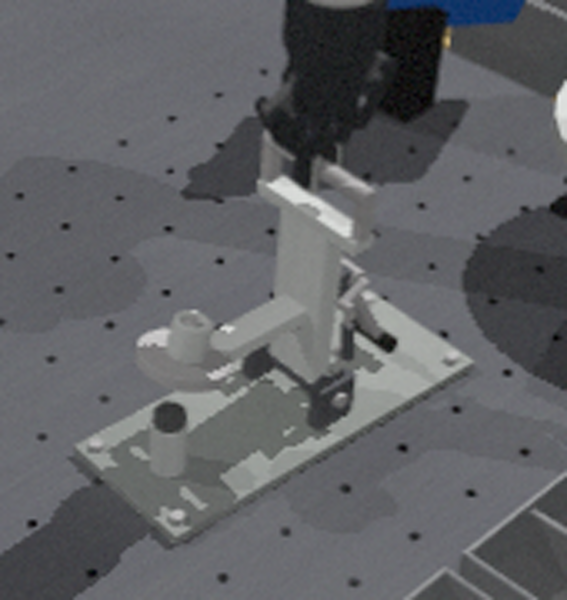

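The frame is near upright, with the sleeve on its spindle and the kickstand down. The mast face shows about 0.02 rad of remaining lean, so I'll nudge it 3 mm and check the rail top and mast tilt against the leaning picture.

Emit:
move_arm --deltas '[[[0,0,0],[0.003,0.02,0],1],[[0,0,0],[0.003,0.03,0],1],[[0,0,0],[0.003,0.03,0],1],[[0,0,0],[0.003,0.03,0],1],[[0,0,0],[0.003,0.03,0],1]]'

```text
time: 16.7
tool_pos: [0.5595, 0.2015, 0.2376]
tcp_rot: [3.136, -0.135, -0.001]
wrist_force: [-2.8, -5.5, 6.8]
width: 0.168
```

```bash
python3 - <<'E'
from h import *
np.set_printoptions(precision=4,suppress=True)
o=np.array([.5627,.1989]);ey=np.array([.0876,.9962]);ex=np.array([.9962,-.0876])
def st(P): w=P.reshape(-1,3); return np.c_[(w[:,:2]-o)@ex,(w[:,:2]-o)@ey,w[:,2]]
snap('scene','sc4')
th0={'sc2':.25}
for tag,th in (('sc2',.25),('sc3',.02),('sc4',.01)):
    q=st(cloud(load(tag)))
    for it in range(6):   # face in frame coords: rotate by th, face at y'=-11
        c,s=np.cos(th),np.sin(th); y=q[:,1]*c+(q[:,2]-.04)*s; z=-q[:,1]*s+(q[:,2]-.04)*c
        m=(abs(q[:,0])<.026)&(abs(y+.011)<.006)&(z>.095)&(z<.155)
        p=np.polyfit(z[m],y[m],1); th=th-p[0] if it<5 else th
    print(tag,'lean',th,m.sum(),'offset',np.median(y[m]),'from pos',th-(np.median(y[m])+.011)/.125)
s=status.read_state();print(s['time'],s['tool_pos'],s['wrist_force'],abs(s['joint_vel']).max())
k=q[(abs(q[:,0])<.03)&(q[:,1]>.03)&(q[:,1]<.18)&(q[:,2]>.022)&(q[:,2]<.1)];print('foot',k.min(0),k.max(0))
E
```

```text
sc2 lean 0.2528153751225791 170 offset -0.011090533387038989 from pos 0.253539642218891
sc3 lean 0.014484432654099213 244 offset -0.01038838984480802 from pos 0.009591551412563378
sc4 lean -0.0003564482815656958 248 offset -0.010575916214861389 from pos -0.0037491185626745823
16.75 [0.5595 0.2014 0.2377] [-2.3245 -5.2281  5.9323] 0.001196224605624506
foot [-0.0252  0.0533  0.0229] [0.0189 0.1025 0.1   ]
```

Lean is 0.000 ± 0.004 rad and the arm is still. The same fit gives 0.253 on the leaning picture, where 0.25 is expected. Handing in.

```bash
python3 -c "
from workcell import order,status
s=status.read_state();print(s['time'],s['width'],s['wrist_force']);print(order.finish_job())"
```

```text
16.75 0.16974141312025257 [-2.32450173 -5.22809035  5.93232077]
the job is handed in; nothing more can be done
None
```

The job was done in the order asked and handed in at 16.75 s; the system gives no verdict.

- **Sleeve:** I picked the 32 mm sleeve, seated it on the spindle and let go. Afterwards the wrist camera put both its top and the spindle tip at z = 0.126 m, so it is flush and fully down. In the later pictures it was still on the spindle.
- **Kickstand:** I pushed it down past centre while the frame still leaned on its rest. Depth readings show the foot low, at roughly 0.05–0.06 m, which matches fully down on its stop. I could not read the joint angle directly.
- **Frame:** I took it by the handle with a 40 N grip and raised it. The first stop left about 0.015 rad of lean, so I nudged it 3 mm. The last check gave 0.000 rad by slope and -0.004 by position. The same fit read 0.253 on the leaning frame, where 0.25 was expected.
- **At hand-in:** The arm was still, holding about 5 N sideways at the handle. I never touched the other two sleeves, the bolts or the can, and I took no final measurement of where they stood.

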